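Tuck the loose cool pack under the weighted arm

ROBOT

A 7-joint arm with a two-finger parallel gripper is mounted at the origin on the work surface. World frame = base frame: x ahead of the robot, y to its left, z up, the work surface at z = 0. Lengths are in m, angles in rad, forces in N, time in s.
With the tool pointing down it reaches from about 0.4 to 0.85 m from the base axis. Payload 10.4 kg.
Tool frame: the origin (TCP) lies at the very end of the fingers, on their centre line; the grasp point (between the pads) lies 19 mm behind it; z points along the fingers, y is the direction in which the jaws open and shut (so a half turn about z gives the same grasp; the last joint's range is limited). The gripper opens to 87 mm and grips with 3 to 60 N. Pads are 19 mm wide; open, the fingers measure 117 mm over their backs; the gripper's body (75 mm by 190 mm) begins 51 mm behind the grasp point.
Start: joints at [-1.183, 0.332, -0.065, 1.46, 0.022, 1.35, -0.088], TCP at [0.25, 0.573, 0.223] pointing down, gripper open.
Joint ranges: [-2.6, 2.6], [-0.5, 2.12], [-1.47, 1.34], [0.16, 2.42], [-1.27, 4.41], [0.06, 2.06], [-2.6, 2.6]. Speed limits (rad/s): [2.22, 2.22, 2.79, 2.79, 3.14, 3.14, 3.14].

INTERFACE

Orientations are given as a unit quaternion [x, y, z, w].
In Python, from bench import read_state, camera, close_job, recognise, masks_of gives the robot as it stands.
- The arm moves only by the tool play_rows, never from a script. Its argument "moves" is a list of rows, each a list of 3 entries, a list of its own where there are three numbers: the shift along the tool's x, y, z in cm, then the turn, a rotation vector about the tool's x, y, z in rad, then the finger opening in cm, from 0 to 8.7. In form: [[[dx, dy, dz], [ax, ay, az], jaw], ...]. A call has 1 to 8 rows; each row is the pose to reach, as a shift and turn from the pose commanded when the call began, along the tool's axes at that moment; what a row does not reach only later rows make up. A row lasts 1/8 s, in which the tool goes at most 62.5 mm and 10.7 degrees, less where a joint would pass 70% of its speed; a pose out of reach is approached as far as the arm can. A call with a gripper value outside its range is refused whole. The fingers move at their own pace and stop on an object; "grip_force" is the grip in N (left out, the last holds). Time passes only in rows, so rows that repeat a pose let the fingers close. It gives the time, the measured TCP pose, the force and the opening at its end, in the units of the state.
- read_state(): the state, without advancing time (a new reading comes with each control period).
- camera(name): name is "side" or "top" or "wrist"; returns a dict with "frame" (480x640x3 uint8, red, green, blue), "intrinsics" (3x3 intrinsics, pixels), "camera_from_world" (4x4, takes a point from world to camera coordinates). Camera axes: x right, y down, z forward; pixel columns grow to the right and rows downward; lengths in m; the calibration is good to about 2 mm. A picture is of the moment at which its call begins. There is no depth.
- close_job(): hands the job in, once; it reports no verdict.
Trained networks look in a picture, given as the dict that the camera call returned (one of the last four; its "shot" number tells which), for a name from the list of things; names that differ only in an ending like _2 or _b are one class to them, and where a whole thing is asked for, a point or a joint stands for the part that bears it (a point fixed in the world has none). Each returns a list of dicts, best first, with "conf" (0 to 1); they miss things now and then, are a little off and sometimes report something else, mostly with a low value. They report only what shows in the picture. A call takes as long as a camera call. They do not tell look-alikes from the thing itself.
- recognise(picture, query): "at" ([column, row] in pixels, amid what is visible of it).
- masks_of(picture, query): "region" (480x640 bool, what is visible of it) and "at" ([column, row] in pixels, amid what is visible of it).
The state is a dict: "time": time; "joint_positions": joint angles; "joint_vel": joint speeds; "joint_torque": joint torques, N m; "ee_pos": TCP position; "eef_rot": TCP orientation; "ft_force": force on the tool from outside, world axes, zero at the start; "torque": the same for the moment, N m; "width": finger opening in m.
Only numpy, scipy, OpenCV 4.12 (cv2) and the standard library are available. Lean on these libraries where they do the work, as an engineer would, in place of code of your own. Each camera call takes 0.05 s, during which the arm holds its last target.

TASK

One hard-shell cool pack lies loose on the fridge shelf. Pick it up and tuck it under the weighted steel arm of the white rack, flat on top of the two packs already held there and pushed fully home against the rack's end stops like them, so that the arm rests on it. Leave the two packs in the rack, and leave the ramekin, the scraper and the crisper tray where they are.

Things in the scene. Friction and masses are not known exactly. Their poses are not given: they have to be found in the camera images.
- pack: Loose hard-shell cool pack: grey flat plastic block 170 x 60 x 14 mm, edges slightly rounded, two paler panels on top, about 0.18 kg. Origin: centre of its underside; x along its length, y across its width, z up; both ends alike. Starts flat on the shelf (z = 0), beside the rack, on either side of it. The fingertips can grip it from above across its 60 mm width near one end.
- rack: White plastic rack fixed to the shelf. Origin on the shelf; x runs from its open mouth (roughly facing the robot) to the end stops; z up. Base plate x -55 to 95 mm, y +-60 mm, 6 mm thick. The packs lie in it along x; top of the pile of two at z 34 mm. A pack that is home has its centre at x -25 mm; its tail sticks out of the mouth to x -110 mm, free for the fingers.
- stop (a point): Middle of the stopping face of the rack's two end posts, at rack x 60 mm, on the middle line, at the height of the top of the two-pack pile (34 mm). The posts are 60 mm high; behind them two cheeks 76 mm high carry the arm's hinge.
- mouth (a point): Middle of the rack's mouth, at rack x -46 mm and z 34 mm. The side guides, 56 mm high, have inner faces about 90 mm apart here and funnel to 76 mm apart (8 mm play each side of a pack) from rack x -18 mm on to the stops.
- hold_arm (a joint): Hinge of the weighted steel arm (rad): 0 = resting on two packs, positive = raised, about 0.16 with three packs. Hinge axis along rack y at x 88, z 66 mm. The arm reaches towards the mouth and bears on the top pack with about 1 N through a 10 mm bar at rack x 0. A pack slid in along +x at pile height meets the sloping lip and lifts the arm by itself; the push needed stays under 15 N.
- lip_tip (a point): Front tip of the arm's lip (44 mm wide), on the middle line, near rack x -65 mm, z 64 mm while the arm rests on two packs; from the bar it slopes up to here at 24 degrees. The front edge of the pack must pass below it. With three packs it stands about 90 mm above the shelf.
- pile_top: Upper of the two packs in the rack, loose, held down by the arm; same shape, size and axes as the loose pack; its underside is 20 mm above the shelf.
- pile_low: Lower of the two packs in the rack, loose; same shape, size and axes as the loose pack; its underside is 6 mm above the shelf.
- ramekin: White ceramic ramekin, 84 mm across, 48 mm high, standing beyond the work; origin at the centre of its foot. Leave it.
- scraper: Stainless scraper, about 190 mm long, 60 mm wide, at most 16 mm high, black handle towards the robot, lying on the shelf nearer the robot; origin on the underside near its middle, x along it. Leave it.
- crisper: Empty clear crisper tray, 260 x 180 x 90 mm, open on top, far to the robot's left; origin at the centre of its underside. Leave it.
- bin: White plastic bin with a hinged flip lid, 200 x 160 mm, about 140 mm high with lid and knob, fixed, far to the robot's right; origin at the centre of its underside. Not needed.
There are look-alikes about, which are no part of the job. Leave any purple look-alike of the pack alone.

How it is judged:
On the way:
1. the loose pack is lifted off the shelf (height (world z) of pack above 0.025 m), for 0.1 s.
At the end, for the whole second after the job is handed in: The pack lies flat and still on the two others in the rack, within 12 mm of the end stops, 14 mm of the middle line and 0.2 rad of lengthwise, with the weighted arm down on it (joint 0.11 to 0.21). The two others are still below it, within 20 mm of the stops and 16 mm of the middle (x of pack in the frame of rack between -0.037 and -0.015 m and y of pack in the frame of rack between -0.014 and 0.014 m and z of pack in the frame of rack between 0.03 and 0.039 m and angle between pack's own z axis and vertical below 0.1 rad and angle between the x axis of pack and the x axis of rack, either way round below 0.2 rad and value of joint hold_arm between 0.11 and 0.21 rad and linear speed of pack below 0.02 m/s and x of pile_low in the frame of rack between -0.045 and -0.015 m and y of pile_low in the frame of rack between -0.016 and 0.016 m and z of pile_low in the frame of rack between 0.002 and 0.01 m and x of pile_top in the frame of rack between -0.045 and -0.015 m and y of pile_top in the frame of rack between -0.016 and 0.016 m and z of pile_top in the frame of rack between 0.016 and 0.024 m); the robot touches nothing.
It fails at once if the ramekin was pushed more than 30 mm out of its place (distance of ramekin from where it was at the start of the episode above 0.03 m).
It fails at once if the scraper was pushed more than 30 mm out of its place (distance of scraper from where it was at the start of the episode above 0.03 m).
It fails at once if the crisper tray was pushed more than 30 mm out of its place (distance of crisper from where it was at the start of the episode above 0.03 m).
It also fails if it takes over 43 s, if anything falls off the work surface, if the arm or the gripper's body presses on something with over 40 N, if the wrist force passes 120 N, or if a joint passes its speed limit or range.

## Working session

There is one attempt and no reset: what is moved stays moved. The work goes in short steps, Python scripts to look and compute and a tool call to move; the robot and the scene stay as the last step left them, time stands still between calls to the robot, and variables do not carry over. Pictures are saved under pics/ and viewed, and the job is handed in when it is done.

Besides the shell and the picture viewer there is one more tool, called after "Emit:" by a JSON object that holds its "name" and its "arguments". play_rows: Moves the arm, as the interface text tells. Its arguments: {"type":"object","properties":{"moves":{"type":"array","items":{"type":"array"}},"grip_force":{"type":"number"}},"required":["moves"]}

```bash
ls; mkdir -p pics; python3 - <<'E'
from bench import *
import cv2,numpy as np,json
s=read_state(); print({k:np.round(v,3).tolist() for k,v in s.items()})
for n in ['top','side','wrist']:
    c=camera(n); cv2.imwrite(f'pics/{n}0.png',c['frame'][:,:,::-1])
    print(n,c['intrinsics'].tolist(),np.round(c['camera_from_world'],4).tolist())
    np.savez(f'{n}0.npz',f=c['frame'],K=c['intrinsics'],T=c['camera_from_world'])
    if n!='wrist':
        for q in ['pack','rack','scraper','ramekin','lip_tip','stop','mouth']:
            try: print(q,[(np.round(r['at']).tolist(),round(r['conf'],2)) for r in recognise(c,q)][:6])
            except Exception as e: print(q,e)
E
```

```text
pics
{'time': 0.0, 'joint_positions': [-1.183, 0.333, -0.065, 1.461, 0.022, 1.35, -0.089], 'joint_vel': [-0.002, 0.002, 0.001, -0.002, 0.0, 0.003, -0.0], 'joint_torque': [-0.0, -62.324, 0.024, -38.99, -0.061, 0.04, 0.0], 'ee_pos': [0.249, 0.573, 0.222], 'eef_rot': [0.204, 0.979, -0.001, -0.0], 'ft_force': [-0.167, 0.253, 0.022], 'torque': [0.024, -0.035, 0.01], 'width': 0.087}
top [[440.3834036888278, 0.0, 322.4238782212002], [0.0, 440.3834036888278, 246.85941416554405], [0.0, 0.0, 1.0]] [[-0.01, -0.9998, -0.0168, 0.031], [-0.9934, 0.0119, -0.1145, 0.5457], [0.1147, 0.0155, -0.9933, 1.2737], [0.0, 0.0, 0.0, 1.0]]
pack [([394.0, 206.0], 0.94), ([471.0, 345.0], 0.74), ([415.0, 276.0], 0.73)]
rack [([267.0, 197.0], 0.64)]
scraper [([332.0, 270.0], 0.81)]
ramekin [([335.0, 165.0], 0.93)]
lip_tip [([266.0, 200.0], 0.75)]
stop [([266.0, 193.0], 0.62)]
mouth [([264.0, 197.0], 0.97)]
side [[565.0174958088796, 0.0, 323.6977158782116], [0.0, 565.0174958088796, 242.20740609100747], [0.0, 0.0, 1.0]] [[0.9685, -0.249, 0.0077, -0.4848], [-0.179, -0.7169, -0.6738, 0.1669], [0.1733, 0.6512, -0.7389, 1.3071], [0.0, 0.0, 0.0, 1.0]]
pack [([338.0, 362.0], 0.96), ([414.0, 320.0], 0.84), ([256.0, 450.0], 0.63)]
rack [([382.0, 196.0], 0.95)]
scraper [([313.0, 278.0], 0.73)]
ramekin [([438.0, 245.0], 0.81), ([278.0, 136.0], 0.67), ([385.0, 200.0], 0.29)]
lip_tip [([377.0, 194.0], 0.86)]
stop [([384.0, 197.0], 0.97)]
mouth [([382.0, 198.0], 0.74)]
wrist [[368.47912771520095, 0.0, 321.9686201242384], [0.0, 368.47912771520095, 236.10671130669118], [0.0, 0.0, 1.0]] [[0.3983, 0.9173, -0.0009, -0.6254], [0.8873, -0.3851, 0.2539, -0.0328], [0.2325, -0.1019, -0.9672, 0.3908], [0.0, 0.0, 0.0, 1.0]]
```

View pics/top0.png

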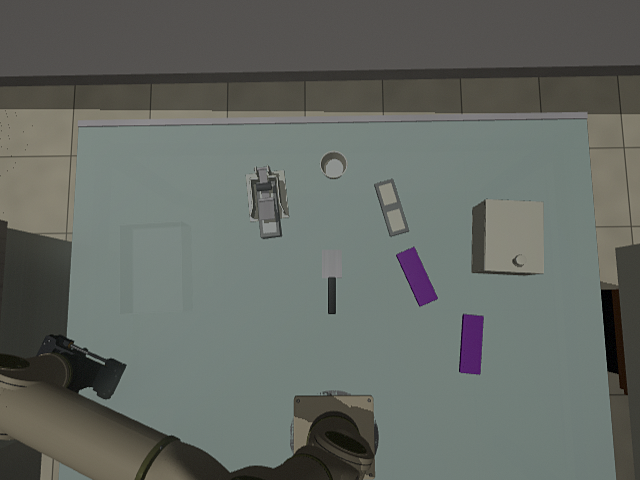

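View pics/side0.png

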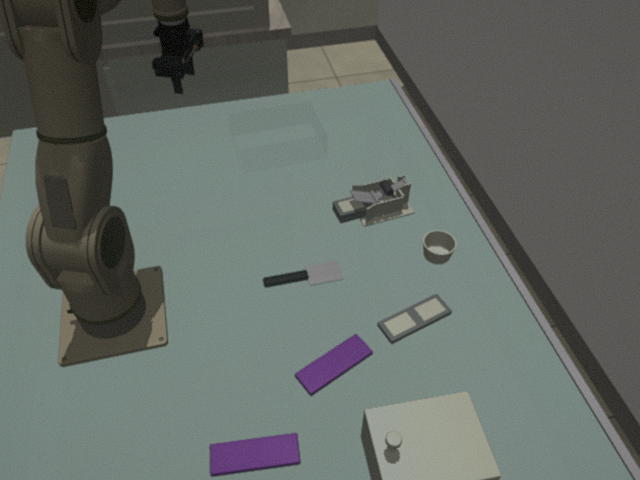

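Candidates for the pack in the top view are the grey block with pale panels at (392,207), the purple one at (416,276) and the purple one at (471,344). The description (grey, two paler panels) picks (392,207). Next I check it in a close crop and measure the pack and the rack.

```bash
cat > h.py <<'E'
import numpy as np,cv2
def back(K,T,uv,z):
    uv=np.atleast_2d(uv).astype(float); R=T[:3,:3]; c=-R.T@T[:3,3]
    d=(R.T@np.linalg.inv(K)@np.c_[uv,np.ones(len(uv))].T).T
    return c+d*((z-c[2])/d[:,2])[:,None]
def proj(K,T,P):
    P=np.atleast_2d(P); q=(T[:3,:3]@P.T).T+T[:3,3]; q=(K@q.T).T
    return q[:,:2]/q[:,2:]
E
python3 - <<'E'
from bench import *
from h import *
for n in ['top','side']:
    c=camera(n); K,T=c['intrinsics'],c['camera_from_world']
    for r in masks_of(c,'pack'):
        m=r['region'].astype(np.uint8)
        cs=max(cv2.findContours(m,0,2)[0],key=cv2.contourArea)
        w=back(K,T,cs[:,0,:],0.010)[:,:2]
        (cx,cy),(a,b),ang=cv2.minAreaRect((w*1000).astype(np.float32))
        print(n,np.round(r['at']),round(r['conf'],2),m.sum(),'rect',cx,cy,a,b,ang)
t=cv2.imread('pics/top0.png')
a=cv2.resize(t[150:250,225:305],None,fx=5,fy=5,interpolation=cv2.INTER_CUBIC)
b=cv2.resize(t[170:245,360:425],None,fx=5,fy=5,interpolation=cv2.INTER_CUBIC)
b=cv2.copyMakeBorder(b,0,a.shape[0]-b.shape[0],0,0,0); cv2.imwrite('pics/crop_t.png',np.hstack([a,b]))
s=cv2.imread('pics/side0.png')
cv2.imwrite('pics/crop_s.png',cv2.resize(s[165:235,320:425],None,fx=7,fy=7,interpolation=cv2.INTER_CUBIC))
E
```

```text
top [473. 345.] 0.89 1237 rect 260.4673156738281 -406.0216064453125 62.53554153442383 167.69044494628906 83.57003021240234
top [417. 276.] 0.72 1162 rect 458.93896484375 -253.4361572265625 171.0093994140625 61.433929443359375 22.9157772064209
top [393. 203.] 0.58 1072 rect 670.3040771484375 -183.5183868408203 170.15513610839844 61.84754180908203 15.358099937438965
side [334. 363.] 0.86 2083 rect 458.17156982421875 -254.52328491210938 171.94459533691406 65.55684661865234 23.86567497253418
side [413. 318.] 0.84 1743 rect 668.56787109375 -183.7041015625 174.795166015625 66.3535385131836 14.807123184204102
side [256. 451.] 0.73 2875 rect 259.4498596191406 -406.197509765625 63.04344940185547 168.68807983398438 83.69149017333984
```

View pics/crop_t.png

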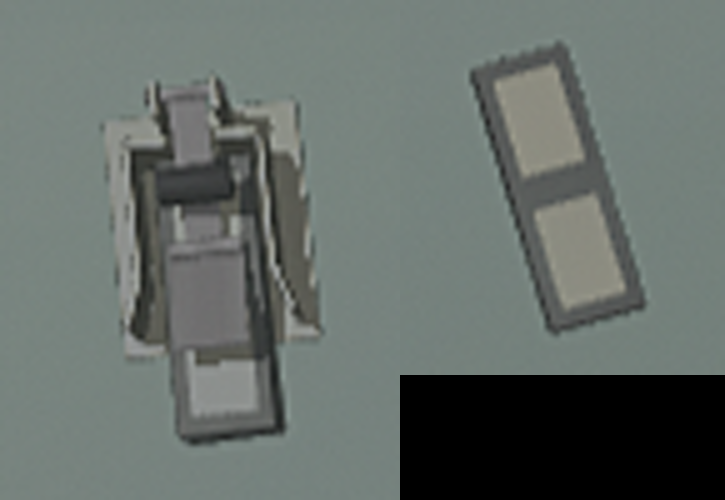

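View pics/crop_s.png

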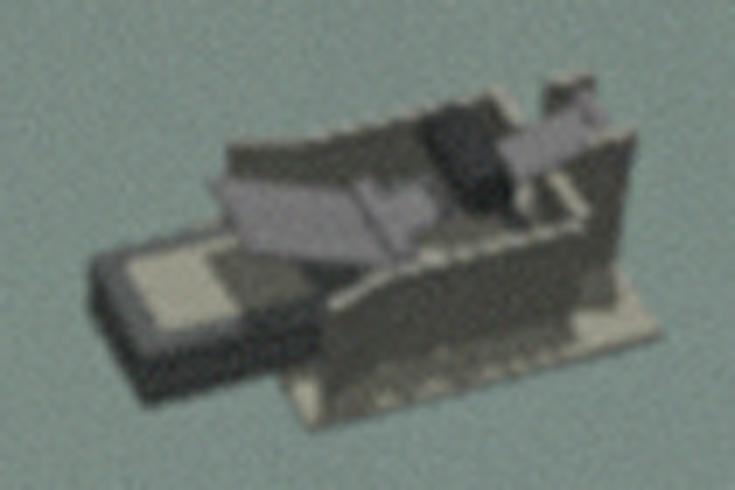

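```bash
cat > fit.py <<'E'
from h import *
from scipy.optimize import least_squares
D={n:np.load(n+'0.npz') for n in('top','side')}
def ut(x,y): return ((x+.5)/5-.5+225,(y+.5)/5-.5+150)
def us(x,y): return ((x+.5)/7-.5+320,(y+.5)/7-.5+165)
obs=[('top',ut(128,358),(-55,60,5)),('top',ut(322,335),(-55,-60,5)),('top',ut(297,100),(95,-60,5)),('top',ut(105,125),(95,60,5)),
('top',ut(175,350),(-65,22,64)),('top',ut(249,342),(-65,-22,64)),
('side',us(315,430),(-55,-60,2)),('side',us(663,337),(95,-60,2)),('side',us(212,180),(-65,22,64)),('side',us(235,252),(-65,-22,64)),
('top',ut(183,440),(-110,30,34)),('top',ut(272,427),(-110,-30,34)),('side',us(95,262),(-110,30,33)),('side',us(150,362),(-110,-30,33)),('side',us(150,402),(-110,-30,7))]
def w(p,P):
    c,s=np.cos(p[2]),np.sin(p[2]); x,y,z=np.array(P)/1000
    return np.array([p[0]+c*x-s*y,p[1]+s*x+c*y,z])
def res(p,ks,flat=True):
    r=np.array([proj(D[n]['K'],D[n]['T'],w(p,P))[0]-np.array(uv) for n,uv,P in ks]); return r.ravel() if flat else r
def best(ks): return least_squares(res,[0.7,.12,0.1],args=(ks,),loss='soft_l1')
if __name__=='__main__':
    for nm,ks in dict(all=obs,top=[o for o in obs if o[0]=='top'],side=[o for o in obs if o[0]=='side'],rack=obs[:10],pile=obs[10:]).items():
        s=best(ks); print(nm,np.round(s.x,4)); 
        if nm in('all','rack'): print(np.round(res(s.x,ks,False),1).tolist())
E
python3 fit.py
```

```text
all [0.6912 0.1926 0.1087]
[[-0.3, 0.2], [-0.1, 0.1], [-0.5, -0.4], [-0.6, -0.7], [-0.1, 0.1], [0.0, -0.1], [-0.8, 0.9], [0.2, 0.5], [-0.4, 0.6], [2.8, 1.0], [-1.3, -1.0], [1.0, -0.8], [-0.8, -0.6], [-0.3, -0.1], [-0.6, 1.1]]
top [0.6903 0.1917 0.1048]
side [0.6923 0.1947 0.1157]
rack [0.6912 0.1927 0.1049]
[[-0.5, 0.1], [-0.2, 0.2], [-0.4, -0.3], [-0.5, -0.8], [-0.3, 0.1], [-0.1, -0.0], [-0.9, 0.9], [0.1, 0.5], [-0.4, 0.5], [2.7, 0.9]]
pile [0.6907 0.1951 0.1362]
```

The crop confirms that (392,207) is the grey pack with two pale panels, at about (0.6695, -0.1836) with yaw 0.263. The rack is at about (0.691, 0.1925) with yaw 0.106. I'll grip the near end, 57 mm from the pack's centre, with the wrist camera on the far side.

```bash
cat >> h.py <<'E'
from scipy.spatial.transform import Rotation as Ro
def tgt(heading,tilt=0):
    # tool x at world heading, z down; tilt>0 raises the tool-x direction (nose up)
    c,s=np.cos(heading),np.sin(heading)
    R=Ro.from_matrix(np.array([[c,s,0],[s,-c,0],[0,0,-1.]]).T.T)
    return R*Ro.from_rotvec([0,tilt,0])
def delta(s,pos,R):
    R0=Ro.from_quat(s['eef_rot'])
    return np.round(R0.inv().apply(np.array(pos)-s['ee_pos'])*100,2).tolist(),np.round((R0.inv()*R).as_rotvec(),3).tolist()
E
python3 - <<'E'
from bench import *
from h import *
s=read_state(); R=tgt(0.263); print(R.as_matrix())
print(delta(s,[0.6145,-0.1984,0.15],R))
E
```

```text
[[ 0.96561439  0.25997856  0.        ]
 [ 0.25997856 -0.96561439  0.        ]
 [ 0.          0.         -1.        ]]
([-64.26, -56.16, 7.25], [-0.0, -0.0, 2.468])
```

Emit:
{"name": "play_rows", "arguments": {"moves": [[[-32, -28, 4], [0, 0, 1.23], 8.7], [[-32, -28, 4], [0, 0, 1.23], 8.7], [[-32, -28, 4], [0, 0, 1.23], 8.7], [[-32, -28, 4], [0, 0, 1.23], 8.7], [[-32, -28, 4], [0, 0, 1.23], 8.7], [[-32, -28, 4], [0, 0, 1.23], 8.7], [[-32, -28, 4], [0, 0, 1.23], 8.7], [[-32, -28, 4], [0, 0, 1.23], 8.7]]}}

```text
time: 2.05
ee_pos: [0.4326, 0.1847, 0.1826]
eef_rot: [0.734, 0.679, 0.0, 0.0]
ft_force: [-0.8, 0.6, -0.4]
width: 0.087
```

```bash
python3 - <<'E'
from bench import *
from h import *
s=read_state(); print(s['time'],s['ee_pos'],s['joint_positions'],s['eef_rot']); R=tgt(0.263)
print(delta(s,[0.6145,-0.1984,0.14],R))
E
```

```text
2.05 [0.43257872 0.18468288 0.18257306] [-8.05467188e-01  6.79386465e-03  3.07832178e-01  1.92380627e+00
 -1.73229295e-03  1.21112423e+00 -5.74892962e-01] [7.34091938e-01 6.79050049e-01 3.73551637e-05 2.34952638e-04]
([-36.78, 21.12, 4.28], [0.001, -0.0, 1.23])
```

Emit:
{"name": "play_rows", "arguments": {"moves": [[[-36.8, 21.1, 4.3], [0, 0, 1.23], 8.7], [[-36.8, 21.1, 4.3], [0, 0, 1.23], 8.7], [[-36.8, 21.1, 4.3], [0, 0, 1.23], 8.7], [[-36.8, 21.1, 4.3], [0, 0, 1.23], 8.7], [[-36.8, 21.1, 4.3], [0, 0, 1.23], 8.7], [[-36.8, 21.1, 4.3], [0, 0, 1.23], 8.7], [[-36.8, 21.1, 4.3], [0, 0, 1.23], 8.7], [[-36.8, 21.1, 4.3], [0, 0, 1.23], 8.7]]}}

```text
time: 3.05
ee_pos: [0.6159, -0.1965, 0.1382]
eef_rot: [0.991, 0.133, -0.001, 0.001]
ft_force: [-0.2, 0.3, 0.4]
width: 0.0869
```

```bash
python3 - <<'E'
from bench import *
from h import *
s=read_state(); print(s['time'],s['ee_pos'],s['joint_positions'],s['eef_rot']); R=tgt(0.263)
c=camera('wrist'); K,T=c['intrinsics'],c['camera_from_world']; im=c['frame'][:,:,::-1].copy()
for r in masks_of(c,'pack'):
    m=r['region'].astype(np.uint8); cs=max(cv2.findContours(m,0,2)[0],key=cv2.contourArea)
    w=back(K,T,cs[:,0,:],0.012)[:,:2]; print(r['conf'],r['at'],m.sum(),cv2.minAreaRect((w*1000).astype(np.float32)))
    cv2.drawContours(im,[cs],-1,(0,255,0),1)
cv2.imwrite('pics/w1.png',im)
print(delta(s,[0.6145,-0.1984,0.004],R))
E
```

```text
3.05 [ 0.61593229 -0.1965092   0.13819117] [-0.26778465  0.50585744  0.68997771  1.53529297 -0.33139077  1.22198612
 -0.82942116] [ 0.99113645  0.13283945 -0.00111541  0.00099157]
0.85 [323.4, 146.7] 17641 ((669.8310546875, -183.11805725097656), (169.38014221191406, 59.981258392333984), 15.389891624450684)
0.78 [326.0, 352.7] 2096 ((510.6138916015625, -231.83033752441406), (30.89214324951172, 62.15712356567383), 15.230085372924805)
([-0.15, 0.12, 13.42], [0.002, 0.002, 0.003])
```

View pics/w1.png

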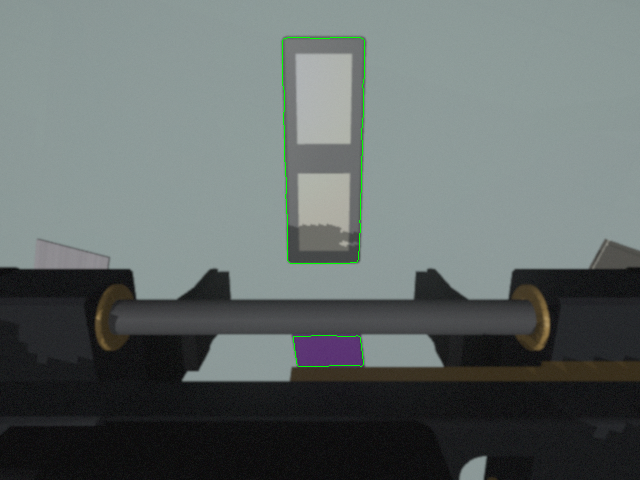

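The wrist view shows the grey pack between (324,263) and (325,38), with no obstruction. A purple look-alike sits behind the gripper at (328,350). I descend.

Emit:
{"name": "play_rows", "arguments": {"moves": [[[0, 0.1, 6], [0, 0, 0], 8.7], [[0, 0.1, 11], [0, 0, 0], 8.7], [[0, 0.1, 12], [0, 0, 0], 8.7], [[0, 0.1, 12], [0, 0, 0], 8.7]]}}

```text
time: 3.65
ee_pos: [0.6169, -0.1932, 0.0207]
eef_rot: [0.991, 0.136, 0.0, -0.0]
ft_force: [0.2, 0.3, 0.8]
width: 0.0871
```

```bash
python3 - <<'E'
from bench import *
from h import *
s=read_state(); print(s['time'],s['ee_pos'],s['eef_rot'],s['ft_force'])
print(delta(s,[0.6148,-0.1982,0.004],tgt(0.268)))
E
```

```text
3.65 [ 0.61685975 -0.19320329  0.02067376] [ 9.90726267e-01  1.35872062e-01  4.59065464e-04 -1.88093881e-04] [0.15568385 0.34511827 0.79794509]
([-0.33, 0.43, 1.67], [-0.0, -0.001, 0.005])
```

Emit:
{"name": "play_rows", "arguments": {"moves": [[[-0.3, 0.4, 0], [0, 0, 0], 8.7], [[-0.3, 0.4, 1.0], [0, 0, 0], 8.7], [[-0.3, 0.4, 1.6], [0, 0, 0], 8.7], [[-0.3, 0.4, 1.6], [0, 0, 0], 8.7]]}}

```text
time: 4.15
ee_pos: [0.6139, -0.1987, 0.0029]
eef_rot: [0.991, 0.135, -0.001, -0.0]
ft_force: [-0.0, 0.1, 0.9]
width: 0.0868
```

```bash
python3 - <<'E'
from bench import *
from h import *
s=read_state(); print(s['time'],s['ee_pos'],s['eef_rot'],s['ft_force'])
print(delta(s,[0.6148,-0.1982,0.004],tgt(0.268)))
c=camera('wrist');cv2.imwrite('pics/w2.png',c['frame'][:,:,::-1])
E
```

```text
4.15 [ 0.61390588 -0.1986825   0.00286131] [ 9.90843371e-01  1.35015080e-01 -5.12474296e-04 -2.82705612e-04] [-0.04211154  0.09048623  0.92884907]
([0.1, -0.02, -0.11], [-0.001, 0.001, 0.003])
```

View pics/w2.png

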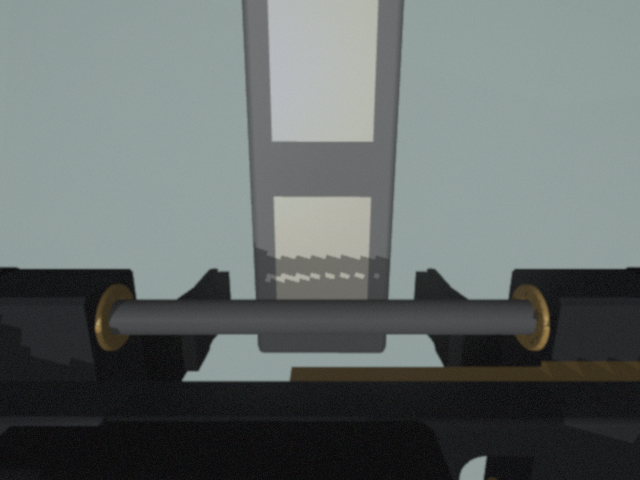

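The fingers straddle the pack and its tail end is at (322,350). I close the grip.

Emit:
{"name": "play_rows", "arguments": {"moves": [[[0, 0, 0], [0, 0, 0], 5.5], [[0, 0, 0], [0, 0, 0], 5.5], [[0, 0, 0], [0, 0, 0], 5.5], [[0, 0, 0], [0, 0, 0], 5.5], [[0, 0, 0], [0, 0, 0], 5.5], [[0, 0, 0], [0, 0, 0], 5.5]], "grip_force": 55}}

```text
time: 4.95
ee_pos: [0.6144, -0.1989, 0.0036]
eef_rot: [0.991, 0.135, 0.0, -0.0]
ft_force: [-1.1, 0.3, 1.5]
width: 0.0594
```

Emit:
{"name": "play_rows", "arguments": {"moves": [[[0, 0, -1], [0, 0, 0], 5.5], [[0, 0, -3], [0, 0, 0], 5.5], [[0, 0, -6], [0, 0, 0], 5.5], [[0, 0, -9], [0, 0, 0], 5.5], [[0, 0, -9], [0, 0, 0], 5.5], [[0, 0, -9], [0, 0, 0], 5.5]], "grip_force": 55}}

```text
time: 5.7
ee_pos: [0.6141, -0.1987, 0.0934]
eef_rot: [0.991, 0.135, -0.0, -0.0]
ft_force: [-0.7, 0.7, -2.9]
width: 0.0593
```

```bash
python3 - <<'E'
from bench import *
from h import *
s=read_state(); print(s['time'],s['ee_pos'],s['eef_rot'],s['ft_force'],s['torque'],s['width'],s['joint_positions'])
c=camera('wrist');cv2.imwrite('pics/w3.png',c['frame'][:,:,::-1])
c=camera('side');cv2.imwrite('pics/s3.png',cv2.resize(c['frame'][200:400,300:520,::-1],None,fx=3,fy=3))
rw=[0.6912,0.1926];y=0.106
def P(x,yy=0): return [rw[0]+np.cos(y)*x-np.sin(y)*yy, rw[1]+np.sin(y)*x+np.cos(y)*yy]
for x in (-0.257,): print(P(x),delta(s,P(x)+[0.10],tgt(y)))
E
```

```text
5.7 [ 0.61407994 -0.19870695  0.09337724] [ 9.90842762e-01  1.35020610e-01 -7.26490613e-05 -2.26388576e-04] [-0.66506813  0.68299492 -2.86974914] [-0.07979091  0.28849207 -0.00170899] 0.05925715086085513 [-0.24966026  0.54584511  0.66913609  1.58131748 -0.36231286  1.1419624
 -0.7987596 ]
[np.float64(0.43564247460381966), np.float64(0.16540898653266833)] ([-7.45, -39.86, -0.64], [-0.0, 0.0, 0.165])
```

View pics/w3.png

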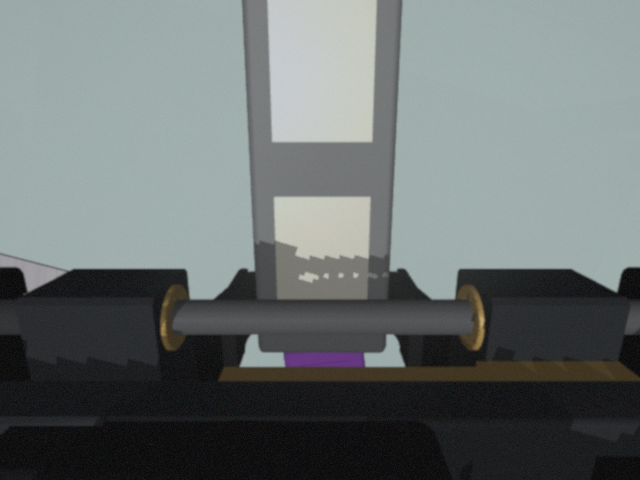

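View pics/s3.png

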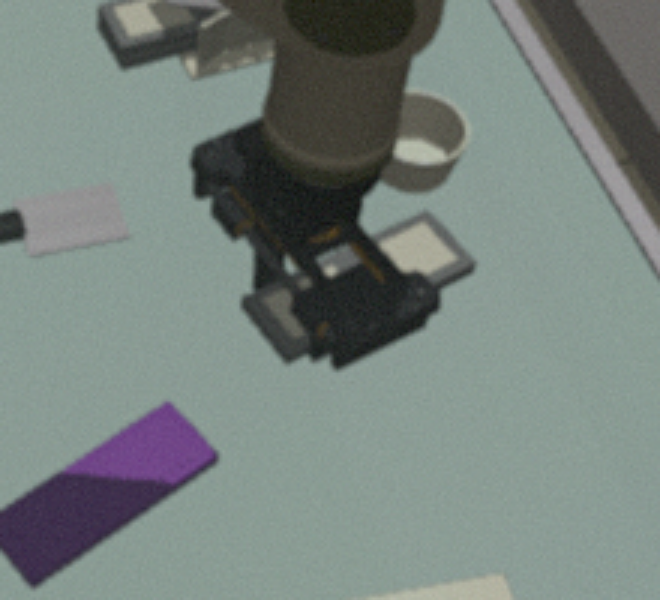

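The grip is firm with no droop, since the wrist view matches the one from when the pack lay flat. I carry it to a point in front of the rack's mouth.

Emit:
{"name": "play_rows", "arguments": {"moves": [[[-1.5, -5, -1], [0, 0, 0.04], 5.5], [[-2.5, -11, -1], [0, 0, 0.07], 5.5], [[-3.5, -17, -1], [0, 0, 0.1], 5.5], [[-4.5, -23, -1], [0, 0, 0.13], 5.5], [[-5.5, -29, -1], [0, 0, 0.165], 5.5], [[-6.5, -35, -1], [0, 0, 0.165], 5.5], [[-7.4, -38, -1], [0, 0, 0.165], 5.5], [[-7.4, -39.8, -1], [0, 0, 0.165], 5.5]], "grip_force": 55}}

```text
time: 6.8
ee_pos: [0.4349, 0.1663, 0.1029]
eef_rot: [0.999, 0.054, -0.001, 0.0]
ft_force: [-0.6, -0.1, -2.0]
width: 0.0594
```

Emit:
{"name": "play_rows", "arguments": {"moves": [[[0, 0, 0], [0, 0, 0], 5.5]]}}

```text
time: 6.92
ee_pos: [0.4358, 0.1657, 0.1031]
eef_rot: [0.999, 0.054, -0.0, 0.0]
ft_force: [0.5, -0.5, -1.7]
width: 0.0592
```

```bash
python3 - <<'E'
from bench import *
from h import *
s=read_state(); print(s['time'],s['ee_pos'],s['eef_rot'],s['ft_force'],s['torque'],s['width'],s['joint_positions'])
c=camera('wrist');cv2.imwrite('pics/w4.png',c['frame'][:,:,::-1]); np.savez('w4.npz',f=c['frame'],K=c['intrinsics'],T=c['camera_from_world'])
rw=[0.6912,0.1926];y=0.106
def P(x,yy=0): return [rw[0]+np.cos(y)*x-np.sin(y)*yy, rw[1]+np.sin(y)*x+np.cos(y)*yy]
for x in (-0.257,): print(P(x),delta(s,P(x)+[0.10],tgt(y)))
E
```

```text
6.925 [0.43579375 0.16571095 0.10305305] [ 9.98533230e-01  5.41404878e-02 -4.22725666e-04  1.29890529e-04] [ 0.45208116 -0.54677929 -1.70281531] [-0.08930802  0.26740327  0.07858401] 0.05920484020595465 [-1.02703793  0.08821236  0.59643457  2.03693845 -0.05772414  1.03322873
 -1.86524936]
[np.float64(0.43564247460381966), np.float64(0.16540898653266833)] ([-0.02, 0.03, 0.31], [0.0, 0.001, 0.002])
```

View pics/w4.png

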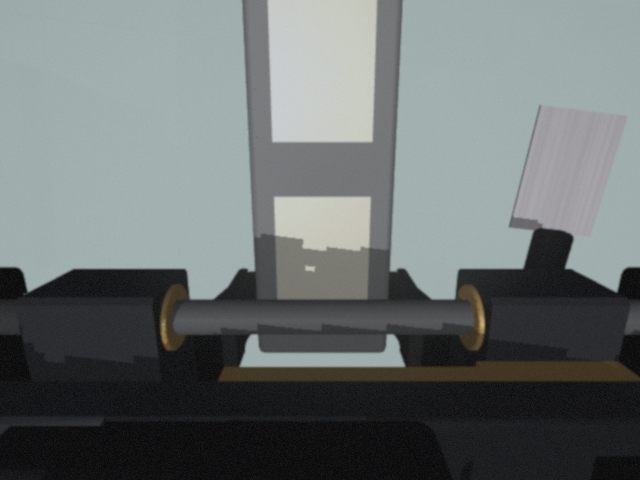

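Emit:
{"name": "play_rows", "arguments": {"moves": [[[0, 0, 2], [0, 0, 0], 5.5], [[0, 0, 4], [0, 0, 0], 5.5], [[0, 0, 5.7], [0, 0, 0], 5.5], [[0, 0, 5.7], [0, 0, 0], 5.5]]}}

```text
time: 7.48
ee_pos: [0.4361, 0.1629, 0.0455]
eef_rot: [0.999, 0.052, -0.001, 0.001]
ft_force: [0.1, 0.1, -1.8]
width: 0.0592
```

```bash
python3 - <<'E'
from bench import *
from h import *
s=read_state(); print(s['time'],s['ee_pos'],s['eef_rot'],s['ft_force'],s['width'])
c=camera('top');t=c['frame'][:,:,::-1]; np.savez('top4.npz',f=c['frame'],K=c['intrinsics'],T=c['camera_from_world'])
cv2.imwrite('pics/t4.png',cv2.resize(t[155:285,220:310],None,fx=4.5,fy=4.5,interpolation=cv2.INTER_CUBIC))
c=camera('side');t=c['frame'][:,:,::-1]; np.savez('side4.npz',f=c['frame'],K=c['intrinsics'],T=c['camera_from_world'])
cv2.imwrite('pics/s4.png',cv2.resize(t[150:250,260:425],None,fx=4.8,fy=4.8,interpolation=cv2.INTER_CUBIC))
E
```

```text
7.475 [0.43607579 0.16291543 0.04546853] [ 0.9986495   0.05193132 -0.00107677  0.00107501] [ 0.12255661  0.07595635 -1.82537572] 0.05920126366438561
```

View pics/t4.png

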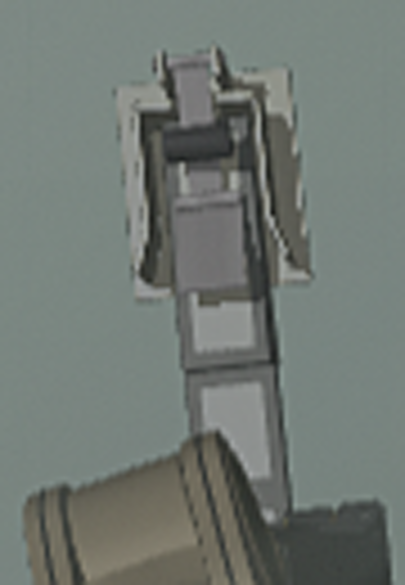

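View pics/s4.png

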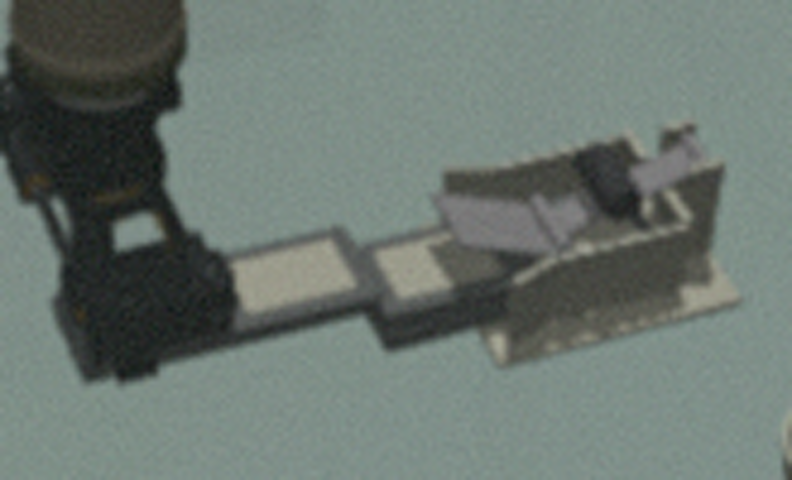

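The held pack is level, just above the pile and in line with it: its front edge is at (187–275, 368) in the top crop and the pile tail's edges are at about 183–275. I lower it a little and begin sliding it in.

```bash
cat > go.py <<'E'
from bench import *
from h import *
import sys
s=read_state(); rw=np.array([0.6912,0.1926]);y=0.106
c,sn=np.cos(y),np.sin(y)
d=s['ee_pos'][:2]-rw
print('t',round(s['time'],2),'rack xy of tcp mm',np.round([1000*(c*d[0]+sn*d[1]),1000*(-sn*d[0]+c*d[1])],1),'z',round(s['ee_pos'][2]*1000,1),'ft',np.round(s['ft_force'],1),'w',round(s['width'],4))
for a in sys.argv[1:]:
    x,z=map(float,a.split(','))
    print(a,delta(s,[rw[0]+c*x/1000,rw[1]+sn*x/1000,z/1000],tgt(y)))
E
python3 go.py -257,41 -207,40.5 -150,40 -82,39
```

```text
t 7.58 rack xy of tcp mm [-255.8   -1.6] z 46.9 ft [ 0.5  0.4 -2.2] w 0.0592
-257,41 ([-0.12, -0.16, 0.59], [0.0, -0.0, -0.002])
-207,40.5 ([4.88, -0.17, 0.64], [0.0, -0.0, -0.002])
-150,40 ([10.58, -0.18, 0.69], [0.0, -0.0, -0.002])
-82,39 ([17.38, -0.19, 0.79], [0.0, -0.0, -0.002])
```

Emit:
{"name": "play_rows", "arguments": {"moves": [[[0, -0.1, 0.5], [0, 0, 0], 5.5], [[1.2, -0.2, 0.6], [0, 0, 0], 5.5], [[2.4, -0.2, 0.6], [0, 0, 0], 5.5], [[3.6, -0.2, 0.6], [0, 0, 0], 5.5], [[4.8, -0.2, 0.6], [0, 0, 0], 5.5], [[4.8, -0.2, 0.6], [0, 0, 0], 5.5]]}}

```text
time: 8.32
ee_pos: [0.4851, 0.1717, 0.0405]
eef_rot: [0.999, 0.053, 0.0, 0.0]
ft_force: [-0.1, 0.2, -1.4]
width: 0.0594
```

```bash
python3 go.py -207,40 -150,39 -82,38.5; python3 - <<'E'
from bench import *
from h import *
c=camera('side');t=c['frame'][:,:,::-1]
a=cv2.resize(t[150:250,280:425],None,fx=4,fy=4,interpolation=cv2.INTER_CUBIC)
c=camera('top');t=c['frame'][:,:,::-1]
b=cv2.resize(t[155:255,235:290],None,fx=4,fy=4,interpolation=cv2.INTER_CUBIC)
cv2.imwrite('pics/s5.png',np.hstack([a,b]))
E
```

```text
t 8.32 rack xy of tcp mm [-207.2    1. ] z 40.5 ft [-0.1  0.2 -1.4] w 0.0594
-207,40 ([0.02, 0.1, 0.05], [0.001, -0.001, -0.001])
-150,39 ([5.72, 0.09, 0.15], [0.001, -0.001, -0.001])
-82,38.5 ([12.52, 0.09, 0.21], [0.001, -0.001, -0.001])
```

View pics/s5.png

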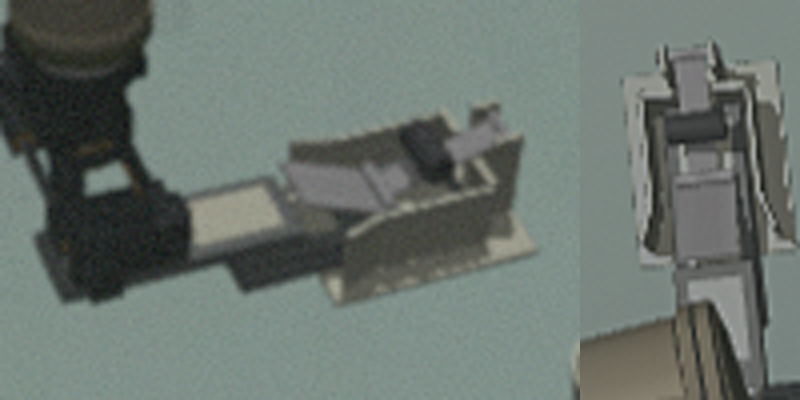

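The front edge is now under the lip tip, near (285,190) in the side view, and centred in the top view. I continue slowly.

Emit:
{"name": "play_rows", "arguments": {"moves": [[[0.8, 0.1, 0.1], [0, 0, 0], 5.5], [[1.6, 0.1, 0.1], [0, 0, 0], 5.5], [[2.4, 0.1, 0.1], [0, 0, 0], 5.5], [[3.2, 0.1, 0.1], [0, 0, 0], 5.5], [[4.0, 0.1, 0.15], [0, 0, 0], 5.5], [[4.8, 0.1, 0.15], [0, 0, 0], 5.5], [[5.6, 0.1, 0.15], [0, 0, 0], 5.5], [[5.6, 0.1, 0.15], [0, 0, 0], 5.5]]}}

```text
time: 9.43
ee_pos: [0.5407, 0.1768, 0.039]
eef_rot: [0.999, 0.053, 0.0, 0.0]
ft_force: [0.1, 1.1, -2.5]
width: 0.0596
```

```bash
cat > look.py <<'E'
from bench import *
from h import *
import sys
c=camera('side');t=c['frame'][:,:,::-1]
a=cv2.resize(t[150:250,280:425],None,fx=4,fy=4,interpolation=cv2.INTER_CUBIC)
c=camera('top');t=c['frame'][:,:,::-1]
b=cv2.resize(t[155:255,235:290],None,fx=4,fy=4,interpolation=cv2.INTER_CUBIC)
cv2.imwrite(sys.argv[1],np.hstack([a,b]))
E
python3 go.py -150,39 -82,38.5; python3 look.py pics/s6.png
```

```text
t 9.43 rack xy of tcp mm [-151.3    0.2] z 39.0 ft [ 0.1  1.1 -2.5] w 0.0596
-150,39 ([0.13, 0.02, 0.0], [0.0, -0.001, -0.0])
-82,38.5 ([6.93, 0.01, 0.06], [0.0, -0.001, -0.0])
```

View pics/s6.png

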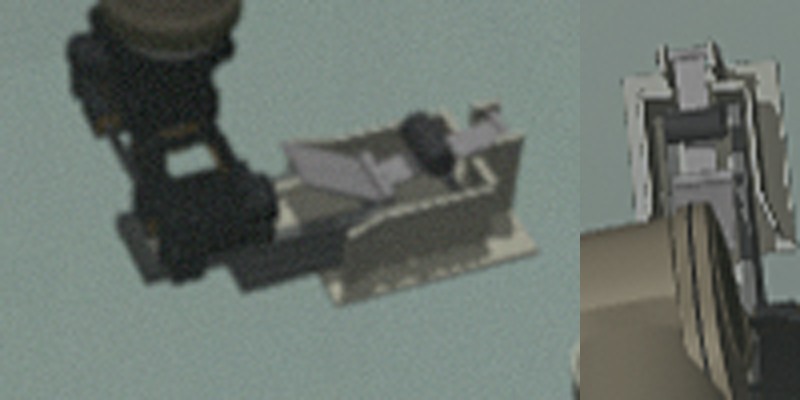

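The arm has risen (lip tip at about (285,145)) with negligible force. I continue towards the stops.

Emit:
{"name": "play_rows", "arguments": {"moves": [[[0.8, 0, 0], [0, 0, 0], 5.5], [[1.6, 0, 0], [0, 0, 0], 5.5], [[2.4, 0, 0], [0, 0, 0], 5.5], [[3.2, 0, 0], [0, 0, 0], 5.5], [[4.0, 0, 0], [0, 0, 0], 5.5], [[4.8, 0, 0], [0, 0, 0], 5.5], [[5.6, 0, 0], [0, 0, 0], 5.5], [[5.6, 0, 0], [0, 0, 0], 5.5]]}}

```text
time: 10.52
ee_pos: [0.5965, 0.1826, 0.0391]
eef_rot: [0.999, 0.053, 0.001, 0.0]
ft_force: [0.0, -0.7, -2.3]
width: 0.0592
```

```bash
python3 go.py -82,38.5; python3 look.py pics/s7.png
```

```text
t 10.53 rack xy of tcp mm [-95.2   0.1] z 39.1 ft [ 0.  -0.7 -2.3] w 0.0592
-82,38.5 ([1.32, 0.01, 0.06], [0.0, -0.001, -0.0])
```

View pics/s7.png

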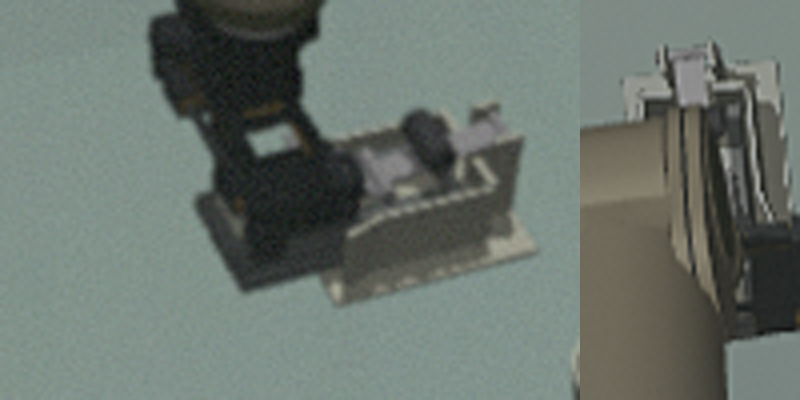

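Emit:
{"name": "play_rows", "arguments": {"moves": [[[0.4, 0, 0], [0, 0, 0], 5.5], [[0.7, 0, 0], [0, 0, 0], 5.5], [[0.9, 0, 0], [0, 0, 0], 5.5], [[1.1, 0, 0], [0, 0, 0], 5.5]]}}

```text
time: 11.12
ee_pos: [0.6066, 0.1838, 0.039]
eef_rot: [0.999, 0.053, -0.0, -0.0]
ft_force: [-1.6, 0.4, -2.6]
width: 0.059
```

```bash
python3 go.py -82,38
```

```text
t 11.12 rack xy of tcp mm [-85.1   0.2] z 39.0 ft [-1.6  0.4 -2.6] w 0.059
-82,38 ([0.31, 0.02, 0.1], [-0.0, 0.0, -0.0])
```

Emit:
{"name": "play_rows", "arguments": {"moves": [[[0.15, 0, 0], [0, 0, 0], 5.5], [[0.3, 0, 0], [0, 0, 0], 5.5]]}}

```text
time: 11.38
ee_pos: [0.6096, 0.1841, 0.039]
eef_rot: [0.999, 0.053, -0.0, -0.0]
ft_force: [-1.5, -0.0, -3.4]
width: 0.0597
```

```bash
python3 go.py -82,38
```

```text
t 11.38 rack xy of tcp mm [-82.1   0.2] z 39.0 ft [-1.5 -0.  -3.4] w 0.0597
-82,38 ([0.01, 0.02, 0.1], [-0.0, 0.0, -0.0])
```

Not at the stop yet; I go on in small steps until the force rises.

Emit:
{"name": "play_rows", "arguments": {"moves": [[[0.15, 0, 0], [0, 0, 0], 5.5], [[0.3, 0, 0], [0, 0, 0], 5.5]]}}

```text
time: 11.62
ee_pos: [0.6105, 0.1842, 0.0382]
eef_rot: [0.999, 0.053, -0.002, 0.0]
ft_force: [-10.9, -1.9, -1.7]
width: 0.0595
```

```bash
python3 go.py; python3 look.py pics/s8.png
```

```text
t 11.62 rack xy of tcp mm [-81.1   0.2] z 38.2 ft [-10.9  -1.9  -1.7] w 0.0595
```

View pics/s8.png

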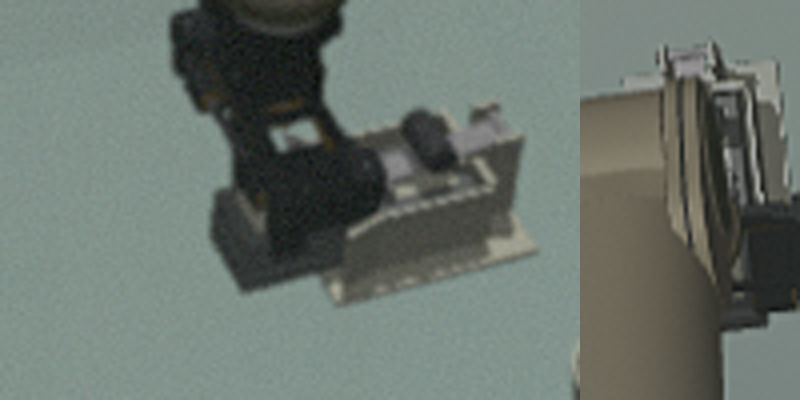

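It has contacted the stop: 11 N at TCP rack x -81, against about -82 expected. I open the fingers.

Emit:
{"name": "play_rows", "arguments": {"moves": [[[0, 0, 0], [0, 0, 0], 7.4], [[0, 0, 0], [0, 0, 0], 7.4], [[0, 0, 0], [0, 0, 0], 7.4], [[0, 0, 0], [0, 0, 0], 7.4]]}}

```text
time: 12.22
ee_pos: [0.6128, 0.1845, 0.0393]
eef_rot: [0.999, 0.053, 0.0, -0.0]
ft_force: [0.0, -0.4, -0.6]
width: 0.0741
```

```bash
python3 go.py; python3 -c "
from bench import *;import cv2
c=camera('wrist');cv2.imwrite('pics/w8.png',c['frame'][:,:,::-1])"
```

```text
t 12.22 rack xy of tcp mm [-78.8   0.2] z 39.3 ft [ 0.  -0.4 -0.6] w 0.0741
```

View pics/w8.png

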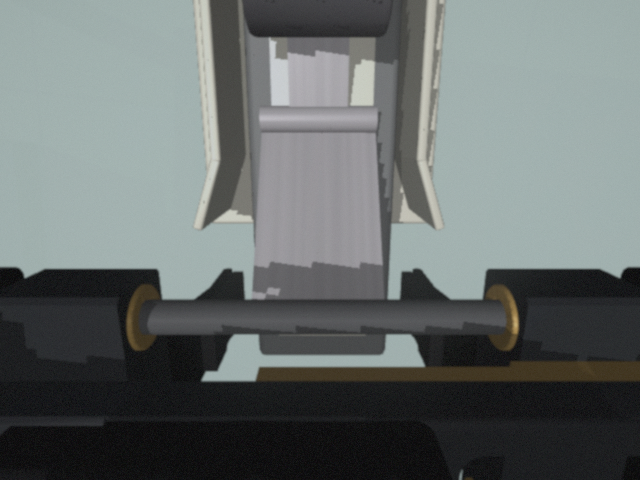

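The pack sits centred between the guides, with the arm's bar down on it at (320,120) and the tail at (322,345). I back away and then rise.

Emit:
{"name": "play_rows", "arguments": {"moves": [[[-1.5, 0, 0], [0, 0, 0], 7.4], [[-3.5, 0, 0], [0, 0, 0], 7.4], [[-5.5, 0, 0], [0, 0, 0], 7.4], [[-7, 0, 0], [0, 0, 0], 7.4], [[-7, 0, -4], [0, 0, 0], 7.4], [[-7, 0, -9], [0, 0, 0], 7.4], [[-7, 0, -14], [0, 0, 0], 7.4], [[-7, 0, -14], [0, 0, 0], 7.4]]}}

```text
time: 13.28
ee_pos: [0.5451, 0.1776, 0.1831]
eef_rot: [0.999, 0.053, 0.003, -0.002]
ft_force: [0.0, 0.1, -0.9]
width: 0.0737
```

```bash
python3 go.py; python3 look.py pics/s9.png; python3 -c "
from bench import *;import cv2
c=camera('wrist');cv2.imwrite('pics/w9.png',c['frame'][:,:,::-1])"
```

```text
t 13.28 rack xy of tcp mm [-146.9    0.5] z 183.1 ft [ 0.   0.1 -0.9] w 0.0737
```

View pics/w9.png

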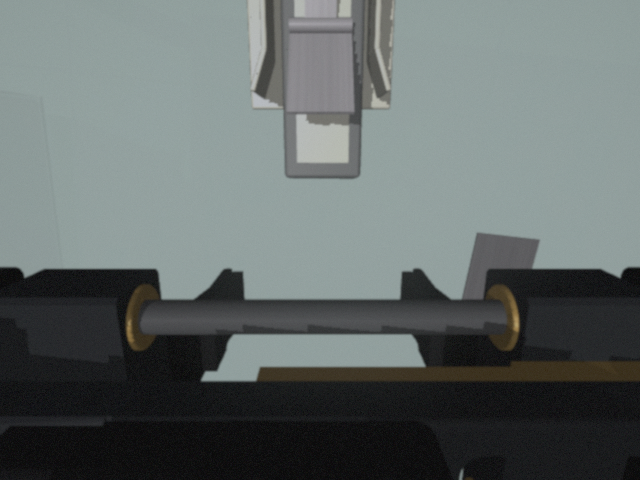

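View pics/s9.png

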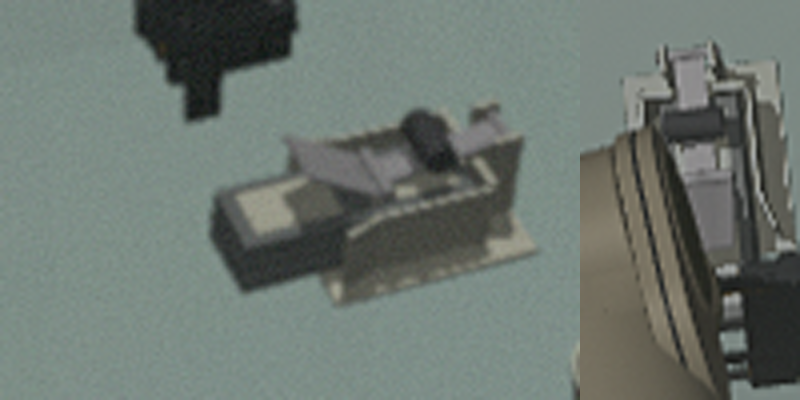

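Emit:
{"name": "play_rows", "arguments": {"moves": [[[-2, 5, -2], [0, 0, 0], 7.4], [[-4, 10, -4], [0, 0, 0], 7.4], [[-4, 15, -4], [0, 0, 0], 7.4], [[-4, 20, -4], [0, 0, 0], 7.4], [[-4, 25, -4], [0, 0, 0], 7.4], [[-4, 25, -4], [0, 0, 0], 7.4]]}}

```text
time: 14.18
ee_pos: [0.5285, -0.0804, 0.2179]
eef_rot: [0.999, 0.049, -0.001, 0.001]
ft_force: [-1.0, -0.1, -0.7]
width: 0.0737
```

```bash
python3 - <<'E'
from bench import *
from h import *
rw=np.array([0.6912,0.1926]);y=0.106;c_,s_=np.cos(y),np.sin(y)
c=camera('top');t=c['frame'][:,:,::-1]; a=cv2.resize(t[150:250,225:305],None,fx=5,fy=5,interpolation=cv2.INTER_CUBIC); K,T=c['intrinsics'],c['camera_from_world']
np.savez('top10.npz',f=c['frame'],K=K,T=T)
cv2.imwrite('pics/t10full.png',t)
c=camera('side');t=c['frame'][:,:,::-1]; b=cv2.resize(t[165:235,320:425],None,fx=3.8,fy=3.8,interpolation=cv2.INTER_CUBIC)
b=cv2.copyMakeBorder(b,0,500-b.shape[0],0,0,0); cv2.imwrite('pics/c10.png',np.hstack([a,b]))
# predicted pack outline at home, top
W=lambda x,yy,z:[rw[0]+c_*x-s_*yy,rw[1]+s_*x+c_*yy,z]
p=proj(K,T,[W(-.11,.03,.048),W(-.11,-.03,.048)]); print('pred tail corners in crop',(p-[225,150])*5)
p=proj(K,T,[W(-.063,.022,.09),W(-.063,-.022,.09)]); print('pred lip',(p-[225,150])*5)
E
```

```text
pred tail corners in crop [[170.36723103 429.81362423]
 [271.60150435 417.88071379]]
pred lip [[164.38010643 337.12897378]
 [240.75527531 328.11547467]]
```

View pics/c10.png

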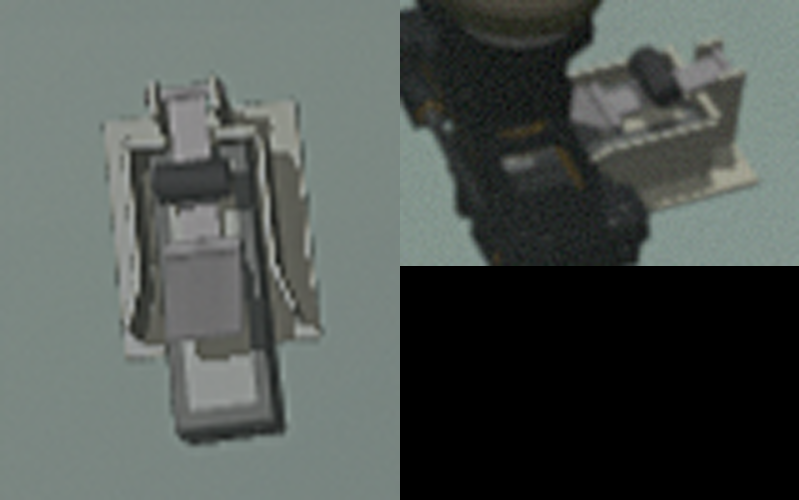

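View pics/t10full.png

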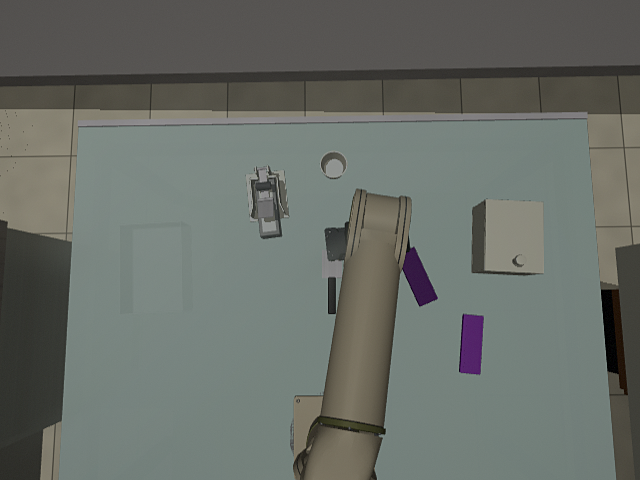

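The tail edge, at about (178,430)–(270,422) in the crop, matches the predicted home position to within 1–2 px of the original image. The lip, at (165,340)–(240,333), matches the three-pack height. The bystanders haven't moved. I hand in the job.

```bash
python3 -c "
from bench import *
print(close_job())"
```

```text
the job is handed in; nothing more can be done
None
```

I picked up the grey pack by its near end and slid it in under the steel arm on top of the two packs. I pushed it until it met the end stops (11 N, within 1 mm of where I expected them). Then I let go, backed away and handed the job in at about 14 s; no verdict was given.

My last checks all agreed:
- **Pack:** it is centred between the guides and flush with the two packs below. Its tail edge is within about 2 pixels of the predicted home position, which is roughly 4 mm.
- **Steel arm:** it rests on the new pack, with its lip where it should be for three packs. I judged this from the pictures, as the joint value itself can't be read.
- **Other objects:** the ramekin, scraper, crisper tray and purple look-alikes looked unmoved. The robot's arm partly hid the scraper and one purple look-alike in the last picture.

One small disagreement: the gripper drifted 2–5 mm sideways during two of the descents. I corrected both before going on, so neither affected the result.

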